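Spin the sander's idler drum and brake it with its key slot in the guard's gap

TASK

Prove that the bearing of the sander's idler drum runs free: flick the drum with a fingertip so that it turns by itself, untouched, at a quarter turn a second or faster for at least two seconds. Then brake it with a fingertip so that it stops with the mouth of its key slot standing wholly within the gap in the guard, where the hex key goes in, and take the finger away, leaving the drum at rest there. Nothing is to be gripped, and the tools and parts lying around the unit stay where they are.

Things in the scene. Friction and masses are not known exactly. Their poses are not given: they have to be found in the camera images.
- idler: Idler unit of an edge sander, bolted to the bench: green base plate 250 x 200 x 12 mm, upright drum, sheet-steel guard. Origin on the drum's vertical axis at bench height, z up; +x from the axis through the middle of the guard's gap; -x, the drum's open side, faces the robot within 35 degrees. A tension screw with a black star knob sticks out low at -x (to 210 mm from the axis, below 65 mm).
- drum (a joint): Angle of the drum, rad, growing anticlockwise from above, no stops, counted on past a full turn; at 0 and multiples of 2 pi the slot is in mid-gap. Free both ways (inertia 0.006 kg m2 +-20 %). It coasts, losing about 0.28 rad/s each second at 4 rad/s, 0.18 at 2, 0.13 at 1. A fingertip pressed on top or side with a few newtons stops it in a tenth of a second or less; it stays where stopped.
- slot (a point): Middle of the mouth of the key slot, on the drum's rim at the height of its top face; turns with the drum. The slot is a dark straight groove in the top face, 14 mm wide, 9 mm deep, running radially from 26 mm from the axis out through the rim; the drum has only one. Too narrow for a fingertip to enter.
- gap (a point): Fixed point in mid-gap, on the circle of the drum's rim (70 mm from the axis), height of its top face; the slot's mouth is wholly in the gap when point slot is within 11 mm. The green guard is a 3 mm wall, inside face 84 mm from the axis, edge 224 mm above the bench, 100 degrees round to either side of the gap. The gap is a cut-out 36 mm wide, down to 183 mm above the bench.
- hex_key: Bystander: black L-shaped hex key, 8 mm thick, 180 mm by 45 mm, lying flat on the bench beside the unit. Origin at the middle of its long leg.
- sleeve: Bystander: brown sanding sleeve, a tube of 50 mm diameter and 114 mm high standing on the bench. Origin at its foot.
- block: Bystander: beech block 65 x 45 x 20 mm lying on the bench. Origin at its underside.
- bearing: Bystander: spare steel ball bearing, a ring of 62 mm diameter, 16 mm high, lying on the bench. Origin at its underside.
- drum_top (a point): Centre of the drum's flat top face, 218 mm above the bench, on the drum's axis. The drum is an upright cylinder of 70 mm radius, 150 mm high, 2.4 kg, with black rubber sides and a bare aluminium top, both of ordinary grip. The guard leaves 160 degrees of its side open, about the unit's -x.

How it is judged:
By the outcome, as a careful person would: the job done as asked, in the order asked, and still so for the second after the job is handed in, with the robot touching nothing.
It also fails if it takes over 58 s, if anything falls off the work surface, if the arm or the gripper's body presses on something with over 40 N, if the wrist force passes 120 N, or if a joint passes its speed limit or range.

ROBOT

A 7-joint arm with a two-finger parallel gripper is mounted at the origin on the work surface. World frame = base frame: x ahead of the robot, y to its left, z up, the work surface at z = 0. Lengths are in mm, angles in degrees, forces in N, time in s.
With the tool pointing down it reaches from about 425 to 875 mm from the base axis. Payload 8.4 kg.
Tool frame: the origin (TCP) lies midway between the tips of the shut fingers; the grasp point (between the pads) lies 19 mm behind it; z points along the fingers, y is the line along which they close (so a half turn about z gives the same grasp; the last joint's range is limited). The gripper opens to 85 mm and grips with 20 to 120 N. Pads are 22 mm wide; open, the fingers measure 114 mm over their backs; the gripper's body (76 mm by 85 mm) begins 54 mm behind the grasp point. The pads swing forward as they close: fully open they stand 13 mm farther back than shut.
Start: joints at [60.722, 19.091, 2.286, 83.961, -0.768, 76.965, -3.352], TCP at [260.144, -595.642, 231.308] pointing down, gripper open.
Joint ranges: [-147.57, 147.57], [-21.85, 119.76], [-74.77, 79.35], [14.55, 137.4], [-85.83, 265.84], [4.83, 119.75], [-152.11, 152.11]. Speed limits (degrees/s): [127.2, 127.2, 159.86, 159.86, 180, 180, 180].

INTERFACE

Orientations are given as [roll, pitch, yaw] about the fixed x, y, z axes, in that order (R = Rz(yaw) Ry(pitch) Rx(roll)).
In Python, from rig import arm gives the robot as it stands.
- The arm moves only by the shell command python3 drive.py [OPENING] [FORCE], which reads ROWS from standard input. ROWS is one flat JSON list of numbers that holds 1 to 5 rows one after another, with no inner brackets; each row has 6 numbers: dx, dy, dz in mm, then a rotation vector rx, ry, rz in degrees; each row is the pose to reach, as a shift and turn from the pose commanded when the command began, along the tool's axes at that moment; what a row does not reach only later rows make up. A row lasts 1/8 s, in which the tool goes at most 62.5 mm and 10.7 degrees, less where a joint would pass 70% of its speed; a pose out of reach is approached as far as the arm can. OPENING is the finger opening in mm, set as the command begins (- or left out keeps the last). The fingers move at their own pace and stop on an object; FORCE is the grip in N (left out, the last holds). Time passes only in rows, so rows that do not move let the fingers close. It prints the time, the measured TCP pose, the force, the opening and the grip force at its end. Input that does not fit is refused with a message, and nothing moves.
- arm.read_state(): the state, without advancing time (a new reading comes with each control period).
- arm.get_image(name): name is "scene" or "side" or "wrist"; returns the picture (480x640x3 uint8, blue, green, red); there is no depth.
- arm.calibration(name): a dict with "mtx" (3x3 intrinsics, pixels), "distortion" ([k1, k2, p1, p2, k3] as OpenCV has them; the pictures are not rectified), "rvec" (rotation vector, rad) and "tvec" (3), from world to camera coordinates, as OpenCV has them. Camera axes: x right, y down, z forward; pixel columns grow to the right and rows downward; lengths in mm; the calibration is good to about 2 mm. A picture is of the moment at which its call begins: read the wrist's pose just before it. calibration takes no time and is no camera call; for the wrist camera it gives the pose at the moment of the call.
- arm.hand_in(): hands the job in; it is judged then, once.
The state is a dict: "clock": time; "qpos": joint angles; "qd": joint speeds; "effort": joint torques, N m; "tcp_pos": TCP position; "eef_rot": TCP orientation; "wrist_force": force on the tool from outside, world axes, zero at the start; "moment": the same for the moment, N m; "opening": finger opening in mm; "grasp_force": force on a finger pad.
Only numpy, scipy, OpenCV 4.12 (cv2) and the standard library are available. Lean on these libraries where they do the work, as an engineer would, in place of code of your own. Each camera call takes 0.05 s, during which the arm holds its last target. There are 200 camera calls.

## Working session

There is one attempt and no reset: what is moved stays moved. The work goes in short steps, Python scripts to look and compute and a shell command to move; the robot and the scene stay as the last step left them, time stands still between calls to the robot, and variables do not carry over. Pictures are saved under pics/ and viewed, at most 10 in all, crops included, and the job is handed in when it is done.

```bash
ls; mkdir -p pics; python3 - <<'E'
from rig import arm
import cv2,numpy as np
s=arm.read_state();print(s['clock'],s['tcp_pos'],s['eef_rot'],s['opening'])
a=arm.get_image("scene");b=arm.get_image("side")
cv2.imwrite("pics/a.png",a);cv2.imwrite("pics/b.png",b)
for n in("scene","side"):
    c=arm.calibration(n);R=cv2.Rodrigues(np.array(c['rvec']))[0];print(n,-R.T@np.array(c['tvec']).ravel(),R[2])
E
```

```text
drive.py
pics
rig.py
0.0 [ 259.95459981 -595.23914876  230.42841906] [-1.79906180e+02  5.88088462e-03  2.35914684e+01] 85.08337059039177
scene [1352.92767591  -81.77312992 1013.38503459] [-0.66681268  0.08168567 -0.74073497]
side [ 349.34525874 -614.37008717  825.26929147] [ 0.21370529  0.67038476 -0.71057324]
```

View pics/a.png

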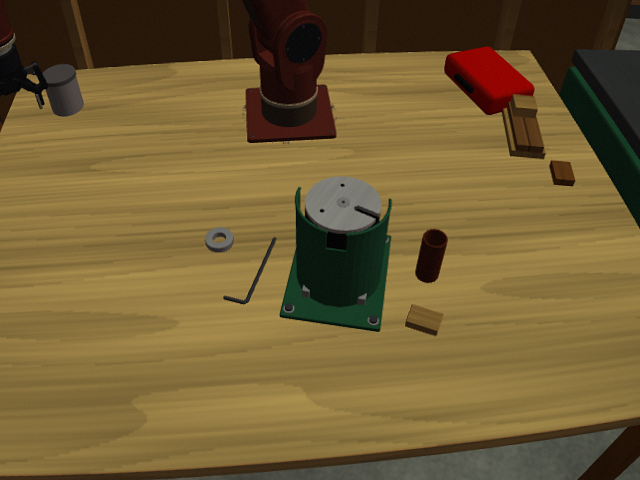

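View pics/b.png

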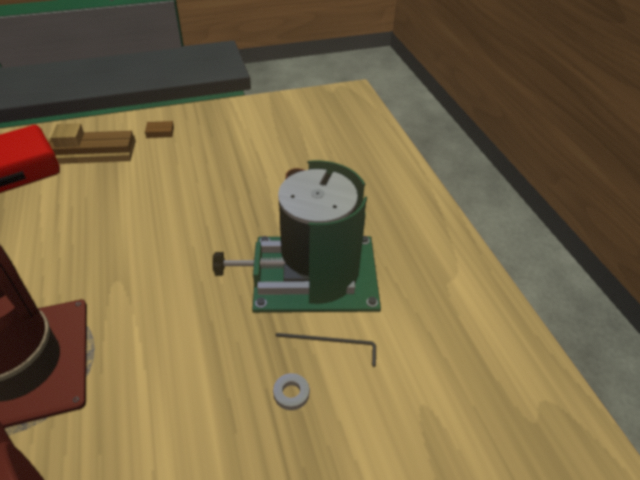

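The scene view shows the drum top centred near (343,202), the slot mouth near (377,217) and the gap near (337,240). In the side view the drum centre is near (318,193) and the slot runs to about (328,172). Next I'll measure them.

```bash
cat > h.py <<'E'
from rig import arm
import cv2,numpy as np
def ray(n,uv,c=None):
    c=c or arm.calibration(n);R=cv2.Rodrigues(np.array(c['rvec'],float))[0]
    p=cv2.undistortPoints(np.array(uv,float).reshape(-1,1,2),np.array(c['mtx']),np.array(c['distortion'])).reshape(-1,2)
    return -R.T@np.array(c['tvec'],float).ravel(), np.c_[p,np.ones(len(p))]@R
def plane(n,uv,z,c=None):
    o,d=ray(n,uv,c);return o+d*((z-o[2])/d[:,2])[:,None]
def tri(r1,r2):
    (o1,d1),(o2,d2)=r1,r2;d1,d2=d1[0],d2[0]
    t=np.linalg.lstsq(np.c_[d1,-d2],o2-o1,rcond=None)[0]
    a,b=o1+t[0]*d1,o2+t[1]*d2;return (a+b)/2,np.linalg.norm(a-b)
def top(im,box):
    """aluminium disc contour (largest light grey blob in box)"""
    x0,y0,x1,y1=box;h=cv2.cvtColor(im,cv2.COLOR_BGR2HSV)
    m=((h[...,1]<40)&(h[...,2]>110)).astype(np.uint8);k=np.zeros_like(m);k[y0:y1,x0:x1]=m[y0:y1,x0:x1]
    cs=cv2.findContours(k,cv2.RETR_EXTERNAL,cv2.CHAIN_APPROX_NONE)[0];c=max(cs,key=cv2.contourArea)
    return cv2.convexHull(c).reshape(-1,2),k
E
python3 - <<'E'
from h import *
C={}
for n,f,box in(("scene","a",(295,165,395,240)),("side","b",(265,155,375,230))):
    im=cv2.imread(f"pics/{f}.png");hull,k=top(im,box)
    e=cv2.fitEllipse(hull);C[n]=e;print(n,e)
    P=plane(n,hull,218);print(' span',np.ptp(P,axis=0),'minEnclosing',cv2.minEnclosingCircle(P[:,:2].astype(np.float32)))
    g=cv2.cvtColor(im,cv2.COLOR_BGR2HSV);
print(tri(ray("scene",[C["scene"][0]]),ray("side",[C["side"][0]])))
im=cv2.imread("pics/a.png")[150:340,260:420];cv2.imwrite("pics/a2.png",np.hstack([cv2.resize(im,None,fx=3,fy=3,interpolation=2)]) )
im=cv2.imread("pics/b.png")[145:335,200:390];cv2.imwrite("pics/b2.png",cv2.resize(im,None,fx=3,fy=3,interpolation=2))
E
```

```text
scene ((342.7708740234375, 203.15875244140625), (53.129791259765625, 75.41275024414062), 93.82267761230469)
 span [1.36605589e+02 1.37594674e+02 2.27373675e-13] minEnclosing ((564.912353515625, 60.57332992553711), 69.37853240966797)
side ((317.25244140625, 194.8119354248047), (51.889122009277344, 78.17744445800781), 91.20394134521484)
 span [139.21060249 139.81995049   0.        ] minEnclosing ((564.964111328125, 60.07129669189453), 70.35223388671875)
(array([565.00092935,  60.36848301, 214.84026554]), np.float64(0.897533205330009))
```

View pics/a2.png

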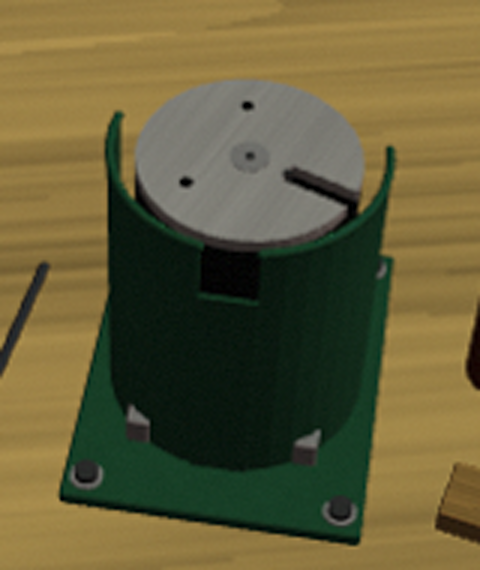

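View pics/b2.png

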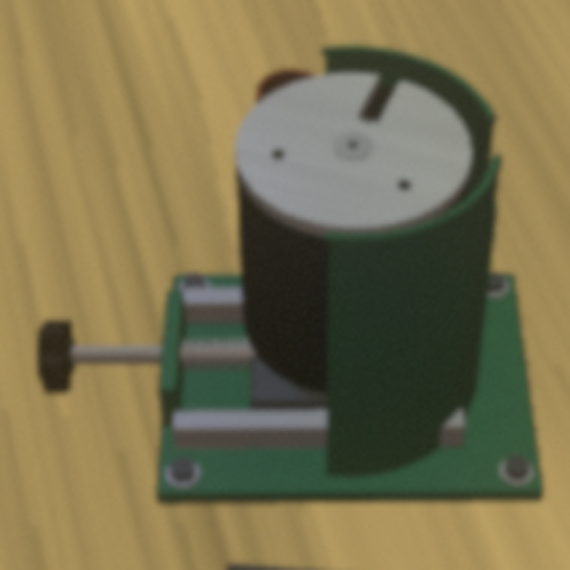

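The crops show the gap's lower corners at scene pixels of about (326,248) and (346,251), and the slot running from (356,208) to (378,217). The two small holes on the drum top could be confused with the slot, so I'll sample further out near the rim.

```bash
cat >> h.py <<'E'
CEN=np.array([565.,60.3])
def proj(n,P,c=None):
    c=c or arm.calibration(n)
    return cv2.projectPoints(np.array(P,float),np.array(c['rvec'],float),np.array(c['tvec'],float),np.array(c['mtx']),np.array(c['distortion']))[0].reshape(-1,2)
def slot(im,n="scene",radii=(54,58,62),z=218.,show=False):
    """world azimuth (deg) of the slot: darkest 12 deg stretch on rings near the rim"""
    a=np.arange(0,360,1.);v=0;g=cv2.cvtColor(im,cv2.COLOR_BGR2GRAY)
    for r in radii:
        p=proj(n,np.c_[CEN[0]+r*np.cos(np.radians(a)),CEN[1]+r*np.sin(np.radians(a)),np.full(360,z)]).astype(np.float32)
        v=v+cv2.remap(g,p[:,0],p[:,1],cv2.INTER_LINEAR).ravel().astype(float)/len(radii)
    w=np.clip(np.median(v)*.75-v,0,None);q=ndimage.uniform_filter1d(w,13,mode='wrap');i=int(q.argmax())
    d=np.arange(-12,13);s=w[(i+d)%360];return (i+(s*d).sum()/max(s.sum(),1e-9))%360,q.max(),(w>0).sum()
def tool(dw):
    from scipy.spatial.transform import Rotation as Ro
    return Ro.from_euler('xyz',arm.read_state()['eef_rot'],degrees=True).inv().apply(dw)
from scipy import ndimage
E
python3 - <<'E'
from h import *
for n,f in(("scene","a"),("side","b")): print(n,slot(cv2.imread(f"pics/{f}.png"),n))
p=plane("scene",[[326.3,248.3],[346.3,251]],183);m=p.mean(0)[:2]-CEN;print(p,np.linalg.norm(m),np.degrees(np.arctan2(m[1],m[0])))
k=plane("side",[[218.3,263.3]],45)[0][:2]-CEN;print('knob',k,np.degrees(np.arctan2(-k[1],-k[0])))
q=plane("scene",[[260+62/3,150+497/3],[260+358/3,150+541/3]],6);d=q[1]-q[0];print('plate edge',q,np.degrees(np.arctan2(d[1],d[0]))-90)
g=np.radians(3);s=arm.read_state();t=np.array([CEN[0]-48,CEN[1],290]);print(s['tcp_pos'],t-s['tcp_pos'],tool(t-s['tcp_pos']))
E
```

```text
scene (np.float64(54.00307431357999), np.float64(58.814102564102555), np.int64(15))
side (np.float64(53.65846066779853), np.float64(45.21794871794873), np.int64(14))
[[643.23595269  22.12300793 183.        ]
 [652.75256553  56.81461801 183.        ]] 85.56860054032644 -14.089914608333883
knob [-189.06098115   40.94768974] -12.220629268509827
plate edge [[658.38529711 -65.41712118   6.        ]
 [710.93625023 123.16957729   6.        ]] -15.570853291460011
[ 259.96627025 -595.27990289  230.50298381] [257.03372975 655.57990289  59.49701619] [ 497.93187937 -497.9928883   -58.80619829]
```

```bash
echo '[30, -30, -40, 0, 0, 0, 70, -70, -58, 0, 0, 0, 112, -110, -58, 0, 0, 0, 154, -151, -58, 0, 0, 0, 196, -192, -58, 0, 0, 0]' | python3 drive.py 0 20; echo '[42, -41, 0, 0, 0, 0, 84, -82, 0, 0, 0, 0, 126, -123, 0, 0, 0, 0, 168, -164, 0, 0, 0, 0, 210, -205, 0, 0, 0, 0]' | python3 drive.py; echo '[30, -30, 0, 0, 0, 0, 60, -60, 0, 0, 0, 0, 89, -89, 0, 0, 0, 0, 89, -89, 0, 0, 0, 0, 89, -89, 0, 0, 0, 0]' | python3 drive.py; python3 - <<'E'
from h import *
s=arm.read_state();t=np.array([518.6,47.9,235]);print(s['tcp_pos'],s['eef_rot'],s['qpos'],tool(t-s['tcp_pos']))
E
```

```text
clock: 0.72
tcp_pos: [363.3, -339.3, 289.1]
eef_rot: [-180.0, 0.0, 23.6]
wrist_force: [0.7, -0.4, 0.6]
opening: -0.2
grasp_force: 0.0
clock: 1.35
tcp_pos: [473.5, -67.5, 289.2]
eef_rot: [180.0, 0.0, 23.6]
wrist_force: [1.1, -0.5, 0.9]
opening: -0.1
grasp_force: 0.0
clock: 1.98
tcp_pos: [519.0, 47.1, 289.0]
eef_rot: [-180.0, 0.1, 23.6]
wrist_force: [-0.3, -1.0, 0.6]
opening: -0.2
grasp_force: 0.0
[519.00003726  47.146285   288.97105175] [-1.79998286e+02  5.34041469e-02  2.35789636e+01] [ 21.68188665   4.76125028 -33.49506144  95.1187925    2.6678443
  80.97016721 -78.56455139] [-1.48372877e-02 -8.49192249e-01  5.39711145e+01]
```

Now descend and probe for contact with the top.

```bash
echo '[0, -1, 30, 0, 0, 0, 0, -1, 50, 0, 0, 0, 0, -1, 62, 0, 0, 0, 0, -1, 67, 0, 0, 0, 0, -1, 67, 0, 0, 0]' | python3 drive.py; echo '[0, 0, 1, 0, 0, 0, 0, 0, 2, 0, 0, 0, 0, 0, 2, 0, 0, 0]' | python3 drive.py;  echo '[0, 0, 1, 0, 0, 0, 0, 0, 1, 0, 0, 0]' | python3 drive.py; echo '[0, 0, 1, 0, 0, 0, 0, 0, 1, 0, 0, 0]' | python3 drive.py
```

```text
clock: 2.6
tcp_pos: [519.0, 48.4, 222.6]
eef_rot: [180.0, -0.0, 23.6]
wrist_force: [0.1, -0.3, 0.1]
opening: -0.3
grasp_force: 0.0
clock: 2.98
tcp_pos: [518.9, 48.8, 220.5]
eef_rot: [180.0, -0.0, 23.6]
wrist_force: [0.2, -1.5, -0.6]
opening: 0.1
grasp_force: 0.0
clock: 3.22
tcp_pos: [518.8, 48.7, 219.3]
eef_rot: [-180.0, 0.0, 23.6]
wrist_force: [0.3, -0.6, 0.1]
opening: -0.1
grasp_force: 0.0
clock: 3.48
tcp_pos: [518.9, 48.8, 218.3]
eef_rot: [-180.0, 0.0, 23.6]
wrist_force: [-0.5, -0.7, -0.3]
opening: -0.1
grasp_force: 0.0
```

```bash
echo '[0, 0, 1, 0, 0, 0, 0, 0, 1, 0, 0, 0]' | python3 drive.py|grep -E "tcp|force:"; echo '[0, 0, 1, 0, 0, 0, 0, 0, 1, 0, 0, 0]' | python3 drive.py|grep -E "tcp|force:"
```

```text
tcp_pos: [518.9, 48.7, 218.2]
wrist_force: [-3.0, -1.5, 7.7]
grasp_force: 3.6
tcp_pos: [518.9, 48.7, 218.1]
wrist_force: [-6.3, -1.9, 15.5]
grasp_force: 7.7
```

```bash
cat > look.py <<'E'
from h import *
T=[];A=[];Q=[]
for i in range(6):
    T.append(arm.read_state()['clock']);im=arm.get_image("scene");a,q,k=slot(im);A.append(a);Q.append(int(q))
cv2.imwrite("pics/look%.2f.png"%T[0],im)
U=np.unwrap(np.radians(A));p=np.polyfit(np.array(T)-T[-1],U,1)
s=arm.read_state();print(T[0],T[-1],np.round(A,1),Q,'rate',p[0],'az@last',np.degrees(p[1]),'now',s['clock'],s['tcp_pos'])
E
echo '[2, -8, 0, 0, 0, 0, 10, -22.5, 0, 0, 0, 0, 23, -33, -3, 0, 0, 0, 38, -39, -25, 0, 0, 0, 38, -39, -60, 0, 0, 0]' | python3 drive.py; python3 look.py
```

```text
clock: 4.6
tcp_pos: [537.9, 100.8, 275.7]
eef_rot: [-179.9, 0.1, 23.7]
wrist_force: [0.8, 0.4, 0.4]
opening: -0.2
grasp_force: 0.0
4.6 4.85 [325.4 317.1 308.7 300.2 291.6 282.9] [68, 60, 57, 54, 51, 53] rate -2.9636459684309804 az@last 283.1026077778005 now 4.9 [537.74483158  99.546747   275.30296262]
```

```bash
echo '[-10, 6, 10, 0, 0, 0, -20, 12, 22, 0, 0, 0, -29, 17, 34, 0, 0, 0, -29, 17, 42, 0, 0, 0, -29, 17, 46, 0, 0, 0]' | python3 drive.py >/dev/null
Z='see literal rows below'
echo '[0, 0, 0, 0, 0, 0, 0, 0, 0, 0, 0, 0, 0, 0, 0, 0, 0, 0, 0, 0, 0, 0, 0, 0, 0, 0, 0, 0, 0, 0]' | python3 drive.py >/dev/null
echo '[0, 0, 0, 0, 0, 0, 0, 0, 0, 0, 0, 0, 0, 0, 0, 0, 0, 0, 0, 0, 0, 0, 0, 0, 0, 0, 0, 0, 0, 0]' | python3 drive.py >/dev/null
echo '[0, 0, 0, 0, 0, 0, 0, 0, 0, 0, 0, 0, 0, 0, 0, 0, 0, 0, 0, 0, 0, 0, 0, 0, 0, 0, 0, 0, 0, 0]' | python3 drive.py >/dev/null
echo '[0, 0, 0, 0, 0, 0, 0, 0, 0, 0, 0, 0, 0, 0, 0, 0, 0, 0, 0, 0, 0, 0, 0, 0, 0, 0, 0, 0, 0, 0]' | python3 drive.py >/dev/null
python3 look.py
```

```text
8.025 8.275 [171.3 166.2 161.7 154.3 145.5 139.2] [68, 63, 65, 53, 50, 46] rate -2.292865637209661 az@last 139.94917710083823 now 8.325 [518.31187207  72.51235755 230.33994628]
```

```bash

echo '[0, 0, 0, 0, 0, 0, 0, 0, 0, 0, 0, 0, 0, 0, 0, 0, 0, 0, 0, 0, 0, 0, 0, 0, 0, 0, 0, 0, 0, 0]' | python3 drive.py >/dev/null
echo '[0, 0, 0, 0, 0, 0, 0, 0, 0, 0, 0, 0, 0, 0, 0, 0, 0, 0, 0, 0, 0, 0, 0, 0, 0, 0, 0, 0, 0, 0]' | python3 drive.py >/dev/null
echo '[0, 0, 0, 0, 0, 0, 0, 0, 0, 0, 0, 0, 0, 0, 0, 0, 0, 0, 0, 0, 0, 0, 0, 0, 0, 0, 0, 0, 0, 0]' | python3 drive.py >/dev/null
echo '[0, 0, 0, 0, 0, 0, 0, 0, 0, 0, 0, 0, 0, 0, 0, 0, 0, 0, 0, 0, 0, 0, 0, 0, 0, 0, 0, 0, 0, 0]' | python3 drive.py >/dev/null
echo '[0, 0, 0, 0, 0, 0, 0, 0, 0, 0, 0, 0, 0, 0, 0, 0, 0, 0, 0, 0, 0, 0, 0, 0, 0, 0, 0, 0, 0, 0]' | python3 drive.py >/dev/null
python3 look.py
```

```text
11.45 11.7 [142.9 138.  133.  128.  123.2 118.6] [48, 45, 45, 49, 51, 50] rate -1.70343040840932 az@last 118.41836427181003 now 11.75 [518.3024247   72.52041927 230.32473216]
```

```bash

echo '[0, 0, 1, 0, 0, 0, 0, 0, 2, 0, 0, 0, 0, 0, 3, 0, 0, 0, 0, 0, 4, 0, 0, 0, 0, 0, 4, 0, 0, 0]' | python3 drive.py >/dev/null
echo '[0, 0, 0, 0, 0, 0, 0, 0, 0, 0, 0, 0, 0, 0, 0, 0, 0, 0, 0, 0, 0, 0, 0, 0, 0, 0, 0, 0, 0, 0]' | python3 drive.py >/dev/null
echo '[0, 0, 0, 0, 0, 0, 0, 0, 0, 0, 0, 0, 0, 0, 0, 0, 0, 0, 0, 0, 0, 0, 0, 0, 0, 0, 0, 0, 0, 0]' | python3 drive.py >/dev/null
echo '[0, 0, 0, 0, 0, 0, 0, 0, 0, 0, 0, 0, 0, 0, 0, 0, 0, 0, 0, 0, 0, 0, 0, 0, 0, 0, 0, 0, 0, 0]' | python3 drive.py >/dev/null
echo '[0, 0, 0, 0, 0, 0, 0, 0, 0, 0, 0, 0, 0, 0, 0, 0, 0, 0, 0, 0, 0, 0, 0, 0, 0, 0, 0, 0, 0, 0]' | python3 drive.py >/dev/null
echo '[0, 0, 0, 0, 0, 0, 0, 0, 0, 0, 0, 0, 0, 0, 0, 0, 0, 0, 0, 0, 0, 0, 0, 0, 0, 0, 0, 0, 0, 0]' | python3 drive.py >/dev/null
echo '[0, 0, 0, 0, 0, 0, 0, 0, 0, 0, 0, 0, 0, 0, 0, 0, 0, 0, 0, 0, 0, 0, 0, 0, 0, 0, 0, 0, 0, 0]' | python3 drive.py >/dev/null
echo '[0, 0, 0, 0, 0, 0, 0, 0, 0, 0, 0, 0, 0, 0, 0, 0, 0, 0, 0, 0, 0, 0, 0, 0, 0, 0, 0, 0, 0, 0]' | python3 drive.py >/dev/null
echo '[0, 0, 0, 0, 0, 0, 0, 0, 0, 0, 0, 0, 0, 0, 0, 0, 0, 0, 0, 0, 0, 0, 0, 0, 0, 0, 0, 0, 0, 0]' | python3 drive.py >/dev/null
python3 look.py
```

```text
17.375 17.625 [70.8 68.2 65.7 63.2 60.7 58.2] [58, 58, 59, 59, 60, 60] rate -0.8803474828050766 az@last 58.16727093003836 now 17.675 [518.30379283  72.51411344 226.32365736]
```

```bash

echo '[0, 0, 2, 0, 0, 0, 0, 0, 4, 0, 0, 0, 0, 0, 5, 0, 0, 0, 0, 0, 5.5, 0, 0, 0, 0, 0, 5.5, 0, 0, 0]' | python3 drive.py >/dev/null
echo '[0, 0, 0, 0, 0, 0, 0, 0, 0, 0, 0, 0, 0, 0, 0, 0, 0, 0]' | python3 drive.py >/dev/null
python3 look.py
```

```text
18.675 18.925 [ 10.1   8.    5.9   3.9   1.9 359.8] [80, 81, 82, 83, 85, 86] rate -0.7158623551943787 az@last -0.19859495366100216 now 18.975 [518.30395997  72.51675082 220.83247498]
```

```bash

echo '[0, 0, 0.5, 0, 0, 0, 0, 0, 2.3, 0, 0, 0, 0, 0, 4.5, 0, 0, 0, 0, 0, 4.5, 0, 0, 0, 0, 0, 4.5, 0, 0, 0]' | python3 drive.py
python3 look.py
```

```text
clock: 19.6
tcp_pos: [518.7, 73.2, 218.1]
eef_rot: [180.0, -0.1, 23.6]
wrist_force: [-5.0, 0.2, 15.1]
opening: -0.3
grasp_force: 7.2
19.6 19.85 [346.5 346.5 346.5 346.5 346.5 346.5] [87, 87, 86, 86, 86, 87] rate -0.0015353949838204785 az@last 346.4992417930819 now 19.9 [518.71752596  73.23491307 218.11644615]
```

```bash

echo '[0, 0, -2, 0, 0, 0, 0, 0, -6, 0, 0, 0, 0, 0, -25, 0, 0, 0, 0, 0, -60, 0, 0, 0, 0, 0, -60, 0, 0, 0]' | python3 drive.py
python3 look.py; python3 - <<'E'
import cv2,glob
im=cv2.imread(sorted(glob.glob('pics/look*'),key=lambda f:float(f[9:-4]))[-1])[150:340,240:440];cv2.imwrite("pics/end.png",cv2.resize(im,None,fx=3,fy=3,interpolation=2))
E
```

```text
clock: 20.52
tcp_pos: [519.8, 73.0, 280.0]
eef_rot: [179.9, -0.3, 23.6]
wrist_force: [-0.2, -0.0, -0.6]
opening: -0.3
grasp_force: 0.0
20.525 20.775 [347.7 347.7 347.7 347.7 347.7 347.7] [86, 86, 87, 86, 86, 86] rate 0.0009555738955734768 az@last 347.72039668221464 now 20.825 [517.94253275  72.39938239 275.69771772]
```

View pics/end.png

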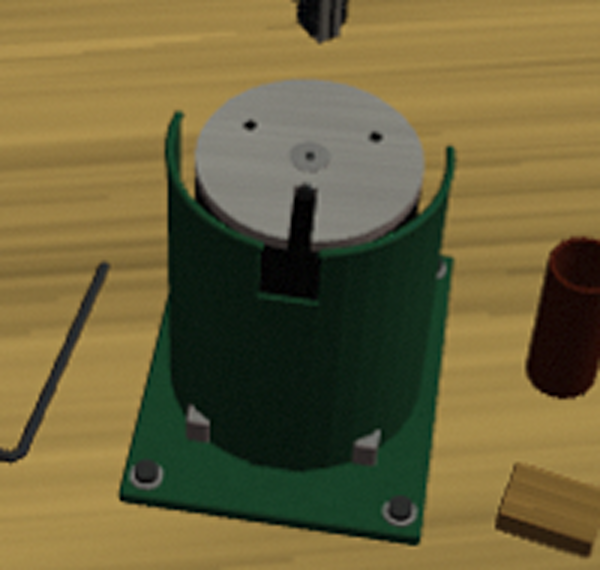

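The slot meets the rim at about crop pixel (300,250), inside the gap, whose sides are near x = 260 and x = 320. The drum is at rest, the finger is clear of it, and the bystanders in view have not moved.

```bash
python3 -c "
from rig import arm
print(arm.hand_in())"
```

```text
the job is handed in; nothing more can be done
None
```

The job is handed in: I flicked the drum to about 3 rad/s and it ran untouched above a quarter turn a second for over 7 s, then I braked it to rest with the slot mouth about 2–4 mm off mid-gap (11 mm allowed) and lifted the finger clear.

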